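# Load and cock the table skittles launcher

### The arm

A 6-joint arm with a two-finger parallel gripper is mounted at the origin on the work surface. World frame = base frame: x ahead of the robot, y to its left, z up, the work surface at z = 0. Lengths are in m, angles in rad, forces in N, time in s.
With the tool pointing down it reaches from about 0.35 to 0.925 m from the base axis. Payload 6.4 kg.
Tool frame: the origin (TCP) lies at the very end of the fingers, on their centre line; the grasp point (between the pads) lies 19 mm behind it; z points along the fingers, y is the line along which they close (so a half turn about z gives the same grasp; the last joint's range is limited). The gripper opens to 94 mm and grips with 3 to 60 N. Pads are 16 mm wide; open, the fingers measure 119 mm over their backs; the gripper's body (75 mm by 177 mm) begins 78 mm behind the grasp point.
Start: joints at [1.042, 0.245, 1.558, -0, 1.339, -0.174], TCP at [0.226, 0.61, 0.205] pointing down, gripper open.
Joint ranges: [-3.13, 3.13], [-1.02, 2.26], [0.13, 2.54], [-0.95, 4.09], [0.21, 2.88], [-2.74, 2.74]. Speed limits (rad/s): [2.57, 2.57, 3.14, 3.14, 3.14, 3.14].

### API

Orientations are given as a unit quaternion [w, x, y, z].
In Python, from cell import robot, cams, telemetry gives the robot as it stands (robot), with the cameras (cams) and the readings (telemetry).
- The arm moves only by the tool shift_gripper, called as name(argument=value, ...) on one line, values as JSON. Schema: {"type":"object","properties":{"plan":{"type":"array","items":{"type":"array","items":{"type":"array","items":{"type":"number"},"minItems":5,"maxItems":5},"minItems":1,"maxItems":12},"minItems":1,"maxItems":1},"grip_n":{"type":"number"},"only":{"type":"string"},"quiet":{"type":"boolean"},"lines":{"type":"string"}},"required":["plan"],"additionalProperties":false}. plan is a list that holds a single list of rows (three levels of brackets), with 1 to 12 rows, each of 5 numbers: the finger opening in m, then dx, dy, dz in m, then a turn about the tool's z in rad; each row is the pose to reach, as a shift and turn from the pose commanded when the call began, along the tool's axes at that moment; what a row does not reach only later rows make up. A row lasts 1/10 s, in which the tool goes at most 0.05 m and 0.15 rad, less where a joint would pass 70% of its speed; a pose out of reach is approached as far as the arm can. The fingers move at their own pace and stop on an object; grip_n is the grip in N (left out, the last holds). Time passes only in rows, so rows that do not move let the fingers close. The tool returns the time, the measured TCP pose, the force, the opening and the grip force at its end. only (a regular expression) keeps the lines of the reply that match it, lines (a string "A,B") keeps lines A to B, and quiet returns only ok. Input that does not fit is refused with a message, and nothing moves.
- telemetry.state(): the state, without advancing time (a new reading comes with each control period).
- cams.grab_frame(name): name is "scene" or "top" or "wrist"; returns the picture (384x512x3 uint8, red, green, blue); there is no depth.
- cams.calibration(name): a dict with "vertical_fov" (degrees; the focal length in pixels is half the picture's height over the tangent of half this angle, whatever the lens; pixels are square), "cx", "cy" (the principal point, pixels), "k1" (the pictures are not rectified: a ray, as slopes to the right and down, at radius r is drawn at 1 + k1 r^2 times it, then the intrinsics apply), "T" (4x4, takes a point from camera to world coordinates). Camera axes: x right, y down, z forward; pixel columns grow to the right and rows downward; lengths in m; the calibration is good to about 2 mm. A picture is of the moment at which its call begins: read the wrist's pose just before it. calibration takes no time and is no camera call; for the wrist camera it gives the pose at the moment of the call.
- robot.sign_off(): hands the job in; it is judged then, once.
The state is a dict: "time": time; "joint_pos": joint angles; "qvel": joint speeds; "tau": joint torques, N m; "tool_pos": TCP position; "ee_rot": TCP orientation; "contact_force": force on the tool from outside, world axes, zero at the start; "ft_torque": the same for the moment, N m; "grip_width": finger opening in m; "finger_force": force on a finger pad.
Only numpy, scipy, OpenCV 4.12 (cv2) and the standard library are available. Lean on these libraries where they do the work, as an engineer would, in place of code of your own. Each camera call takes 0.05 s, during which the arm holds its last target. There are 200 camera calls.

### The job

Get the table skittles game ready for a shot: first push the ball carriage along its rail until it clicks into the notch in front of the spring plunger, in line with the rod. Then pull the plunger's upright wooden pull back, towards the robot, until its middle lines up with the brass marker finger beside it, and finish holding it there: do not let go, and do not move the marker. Leave the pins, the chess king and everything else on the table where they stand.

Things in the scene. Friction and masses are not known exactly. Their poses are not given: they have to be found in the camera images.
- board: wooden game board, fixed. Origin on the table, mid near face of its front wall; x away from the robot along the ball lane, y left, z up. Base 12 mm thick. Front wall x 0..12 mm, 60 high; playfield y +-200, side walls 40 high at y +-195. Apron x -160..0, y +-130. Carriage rail: two steel rods along y at x 32 and 68 mm, tops 26 mm above the table
- carriage (a joint): carriage place along the board's y, m: 0 = in the notch, in line with the plunger; starts at -0.11 to -0.065 (right), can run on to +0.045. About 0.5 N friction, stays where left. The notch is a sprung ball that drops between two bumps 7 mm either side of 0: passing a bump takes some 3 to 5 N, then it centres itself
- carriage_mid (a point): middle of the top of the ball carriage, 67 mm above the table: a pale wooden block 56 (x) by 50 mm (y), underside at 22 mm, made of two upright cheeks 12 mm thick with a captive 22 mm steel ball between them. The outer cheek faces lie 25 mm to each side along y. Axes as the board's
- lane_station (a point): where carriage_mid lies when the carriage is in the notch: 50 mm beyond the board's origin along its x, y = 0, 67 mm above the table; fixed to the board
- plunger: 9 mm steel rod through the front wall, centre 40 mm above the table, with an upright pale wood pull at its near end: 16 mm thick (x), 50 wide (y), 20 to 92 mm above the table (pinch it across x above 45 mm, clear of the rod). Origin under the pull. Home: pull's middle 60 mm before the wall; slides along board -x by up to 85 mm; spring 3 N at home, 1 N more per 10 mm
- pull_top (a point): middle of the top face of the pull, 92 mm above the table, on its dark centre line; axes as the board's
- mark_tip (a point): tip of the brass marker, a rider on a track 85 mm left of the rod whose 4 mm thin finger points at the pull, ends 40 mm left of the rod's centre line, top 52 mm above the table. The pull is at the mark when pull_top and mark_tip have equal x in the board's frame. Set 35 to 65 mm of pull from home; held by friction only
- pin0: turned light-wood skittle pin, 66 mm tall, 28 mm at its widest, standing on the playfield beyond the carriage rail; origin at the middle of its foot. Leave standing
- pin1: turned light-wood skittle pin, 66 mm tall, 28 mm at its widest, standing on the playfield beyond the carriage rail; origin at the middle of its foot. Leave standing
- pin2: turned light-wood skittle pin, 66 mm tall, 28 mm at its widest, standing on the playfield beyond the carriage rail; origin at the middle of its foot. Leave standing
- chess_king: dark turned wooden chess king, 81 mm tall, foot 32 mm across, standing on the apron to the right of the plunger; origin at the middle of its foot. Leave standing
- mug: white mug, 82 mm across, 95 mm tall, on the table to the left; origin at the middle of its foot. Leave alone
- dice_cup: dark wooden dice cup, 76 mm across, 100 mm tall, on the table to the left; origin at the middle of its foot. Leave alone
- remote: black remote control, 170 by 46 by 18 mm, lying on the table to the left; origin at the middle of its underside. Leave alone

How it is judged:
On the way, in this order (a step that is already met when the one before it is completed fails the run):
1. the carriage sits in the notch in line with the plunger, the plunger still at home (value of joint carriage between -0.004 and 0.004 m and x of plunger in the frame of board above -0.075 m), for 0.2 s.
2. the fingers hold the pull at the marker (x of pull_top in the frame of mark_tip between -0.006 and 0.006 m and contact force between the fingers and plunger above 2 N), for 0.3 s.
At the end, for the whole second after the job is handed in: The carriage is within 4 mm of its notch; the middle of the pull is within 6 mm of the marker along the board and still, held there by the fingers against the spring (more than 2 N); the marker is within 5 mm of where it was set; the program finishes while holding (all of step 2 and value of joint carriage between -0.004 and 0.004 m and linear speed of plunger below 0.01 m/s and distance of mark_tip from where it was at the start of the episode below 0.005 m); the arm keeps its last pose, push and grip.
It fails at once if the marker is moved more than 5 mm (distance of mark_tip from where it was at the start of the episode above 0.005 m).
It fails at once if a skittle pin is shifted more than 20 mm or tipped (distance of any of pin0, pin1, pin2 from where it was at the start of the episode above 0.02 m or angle between any of pin0, pin1, pin2's own z axis and vertical above 0.4 rad).
It fails at once if the chess king is shifted more than 20 mm or tipped (distance of chess_king from where it was at the start of the episode above 0.02 m or angle between chess_king's own z axis and vertical above 0.4 rad).
It fails at once if the mug, dice cup or remote is shifted more than 20 mm or tipped (distance of any of mug, dice_cup, remote from where it was at the start of the episode above 0.02 m or angle between any of mug, dice_cup, remote's own z axis and vertical above 0.4 rad).
It also fails if it takes over 42 s, if anything falls off the work surface, if the arm or the gripper's body presses on something with over 40 N, if the wrist force passes 120 N, or if a joint passes its speed limit or range.

## Working session

There is one attempt and no reset: what is moved stays moved. The work goes in short steps, Python scripts to look and compute and a tool call to move; the robot and the scene stay as the last step left them, time stands still between calls to the robot, and variables do not carry over. Pictures are saved under pics/ and viewed, at most 10 in all, crops included, and the job is handed in when it is done.

```bash
mkdir -p pics; ls
```

Create h.py:
```python
import numpy as np, cv2
from cell import robot, cams, telemetry
def K(c):
    f=192/np.tan(np.radians(c["vertical_fov"])/2)
    return np.array([[f,0,c["cx"]],[0,f,c["cy"]],[0,0,1.]]),np.array([c["k1"],0,0,0.])
def ray(c,uv):
    k,d=K(c); p=cv2.undistortPoints(np.array([[uv]],float),k,d)[0,0]
    T=np.array(c["T"]); return T[:3,3],T[:3,:3]@np.array([p[0],p[1],1])
def at_z(c,uv,z):
    o,d=ray(c,uv); return o+d*(z-o[2])/d[2]
def proj(c,P):
    k,d=K(c); T=np.linalg.inv(np.array(c["T"]))
    return cv2.projectPoints(np.array(P,float).reshape(-1,3),cv2.Rodrigues(T[:3,:3])[0],T[:3,3],k,d)[0][:,0]
```

Run:
```python
from h import *
for n in ("top","scene"):
    im=cams.grab_frame(n); cv2.imwrite(f"pics/{n}0.png",cv2.resize(im[:,:,::-1],(800,600),interpolation=cv2.INTER_CUBIC))
    np.save(f"pics/{n}0.npy",im)
    c=cams.calibration(n);print(n,c)
print(telemetry.state())
```

```text
cell.py
pics
top {'vertical_fov': 48.03544372958588, 'cx': 259.8203938098083, 'cy': 192.94239855890117, 'k1': -0.0934500709460774, 'T': array([[-0.02668533, -0.99110137,  0.13040691,  0.38558594],
       [-0.99927841,  0.02997487,  0.02332747,  0.17684545],
       [-0.02702881, -0.12969031, -0.99118609,  1.13324635],
       [ 0.        ,  0.        ,  0.        ,  1.        ]])}
scene {'vertical_fov': 45.114026681384985, 'cx': 248.07016751708636, 'cy': 183.3403848465282, 'k1': -0.18675044896345086, 'T': array([[ 0.30400319,  0.69318899, -0.65350676,  1.23548631],
       [ 0.95263631, -0.2270482 ,  0.20231951, -0.04740774],
       [-0.00813188, -0.68406004, -0.72938037,  0.86023998],
       [ 0.        ,  0.        ,  0.        ,  1.        ]])}
{'time': 0.1, 'joint_pos': array([ 1.04188040e+00,  2.45705851e-01,  1.55885121e+00, -3.85409680e-05,
        1.33870149e+00, -1.74089414e-01]), 'qvel': array([-0.00061827, -0.0007645 , -0.00230412,  0.00012284,  0.00205578,
       -0.00025244]), 'tau': array([ 8.86113576e-04, -4.16912770e+01, -3.15527308e+01,  6.86840247e-02,
        3.09469854e-02, -2.96852181e-05]), 'tool_pos': array([0.22555698, 0.60904986, 0.20450209]), 'ee_rot': array([-2.69188220e-04,  1.76479584e-01,  9.84303948e-01, -7.88475386e-04]), 'contact_force': array([ 0.35725329,  0.29271125, -0.23125339]), 'ft_torque': array([-0.02175935, -0.01722772, -0.06228877]), 'finger_force': 0.0, 'grip_width': 0.09360917417275356}
```

View pics/top0.png

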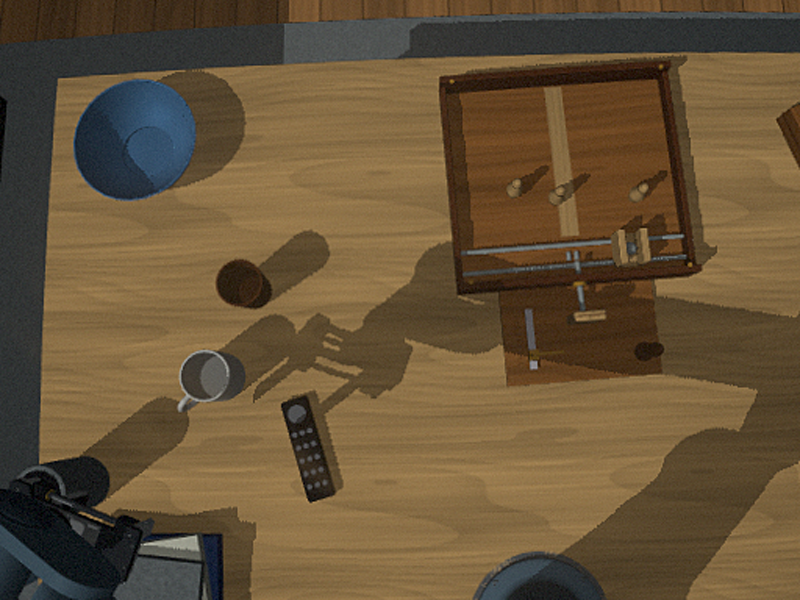

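View pics/scene0.png

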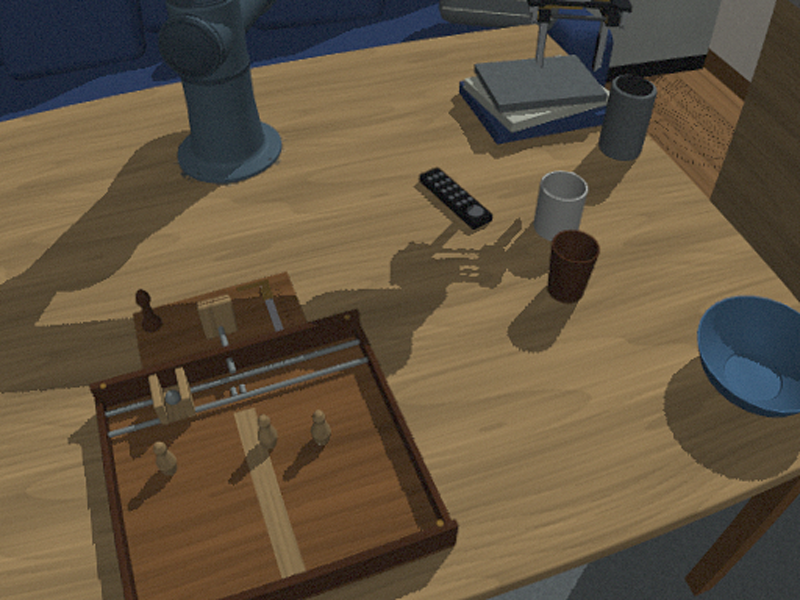

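The top view shows the board at (440–700, 60–295), the carriage at (631,247), the pull at (590,317), the marker at (535,355) and the king at (650,351). I'll zoom in for pixel accuracy.

Run:
```python
import numpy as np, cv2
a=np.load("pics/top0.npy")[:,:,::-1]; b=np.load("pics/scene0.npy")[:,:,::-1]
def s(im,x0,y0,w,h,n):
    f=800//w
    im=cv2.resize(im[y0:y0+h,x0:x0+w],None,fx=f,fy=f,interpolation=cv2.INTER_CUBIC); im=cv2.convertScaleAbs(im,alpha=1.5)
    for i in range(0,w,20): cv2.putText(im,str(x0+i),(i*f,10),0,.35,(255,255,255)); cv2.line(im,(i*f,12),(i*f,18),(255,255,255))
    for i in range(0,h,20): cv2.putText(im,str(y0+i),(0,i*f+4),0,.35,(255,255,255))
    cv2.imwrite(n,im)
s(a,280,135,160,115,"pics/c1.png"); s(b,50,170,200,150,"pics/c2.png")
```

```text
(no output)
```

View pics/c1.png

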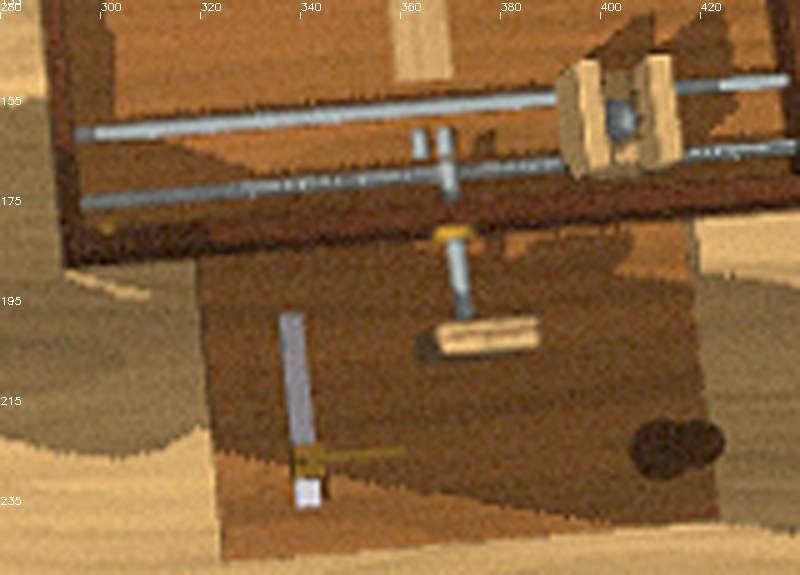

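View pics/c2.png

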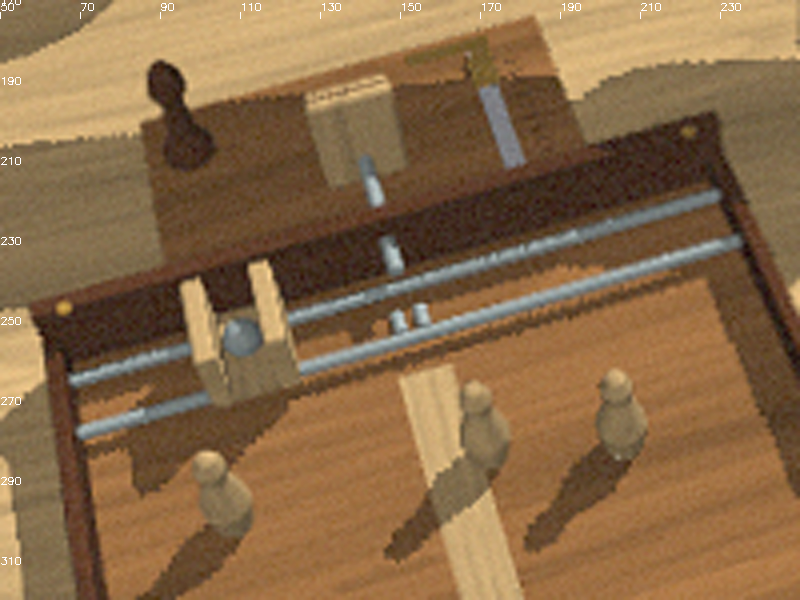

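Create fit.py:
```python
from h import *
from scipy.optimize import least_squares
A=lambda x,y:(280+x/5-.4,135+y/5-.4)
B=lambda x,y:(50+x/4-.4,170+y/4-.4)
ct,cs=cams.calibration("top"),cams.calibration("scene")
obs=lambda q,m:[("t",A(222,560),(-.16,.13,.012)),("t",A(716,524),(-.16,-.13,.012)),
("t",A(489,334),(-.06,0,.092)),("s",B(348,91),(-.06,0,.092)),
("t",A(627,112),(.05,q,.067)),("s",B(240,326),(.05,q,.067)),
("t",A(404,451),(m,.04,.052)),("s",B(404,60),(m,.04,.052)),
("s",B(142,122),(-.16,-.13,.012)),("s",B(536,17),(-.16,.13,.012))]
def W(p,P):
    c,s=np.cos(p[2]),np.sin(p[2]); return np.array([p[0]+c*P[0]-s*P[1],p[1]+s*P[0]+c*P[1],P[2]])
def res(p):
    return np.concatenate([proj(ct if k=="t" else cs,W(p,P))[0]-uv for k,uv,P in obs(p[3],p[4])])
if __name__=="__main__":
    g=at_z(ct,A(455,230),.06);print("guess",g)
    r=least_squares(res,[g[0],g[1],0,-.09,-.1],loss="soft_l1")
    print(r.x.round(4)); print(r.fun.reshape(-1,2).round(1).tolist()); np.save("pose.npy",r.x)
    p=r.x
    for n,P in dict(pull=(-.06,0,.092),car=(.05,p[3],.067),tip=(p[4],.04,.052)).items(): print(n,W(p,P).round(4))
    for n,c,uv,z in (("kingfoot t",ct,A(655,452),.01),("king s",cs,B(188,155),.012),("pinL",cs,B(622,447),.012),("pinM",cs,B(487,463),.012),("pinR",cs,B(235,520),.012)):
        w=at_z(c,uv,z); d=w-W(p,(0,0,0)); print(n,w.round(3),"board",(np.array([[np.cos(p[2]),np.sin(p[2])],[-np.sin(p[2]),np.cos(p[2])]])@d[:2]).round(3))
```

```bash
python3 fit.py
```

Create go.py:
```python
# usage: go.py bx by z heading_deg_in_board : shift/turn in tool axes to reach board-frame point
import sys
from fit import *
from scipy.spatial.transform import Rotation as Rn
p=np.load("pose.npy"); bx,by,z,hd=map(float,sys.argv[1:5]); s=telemetry.state()
R=Rn.from_quat(np.roll(s["ee_rot"],-1)).as_matrix(); t=np.array(s["tool_pos"])
g=W(p,(bx,by,z)); print("goal",g.round(4),"shift",(R.T@(g-t)).round(4))
h=np.degrees(np.arctan2(R[1,1],R[0,1])); w=(np.degrees(p[2])+hd-h+180)%360-180
print("turn",-np.radians(w).round(4),"tilt z",R[:,2].round(4))
c,n=np.cos(p[2]),np.sin(p[2]); d=t-W(p,(0,0,0))
print("board pos",(c*d[0]+n*d[1]).round(4),(-n*d[0]+c*d[1]).round(4),t[2].round(4),"t",s["time"],"F",s["contact_force"].round(1),s["grip_width"].round(4),s["finger_force"])
```

```bash
python3 go.py .05 -.087 .12 90
```

```text
goal [ 0.6085 -0.1662  0.12  ] shift [-0.6284 -0.5938  0.0853]
turn -0.3996 tilt z [-8.0e-04 -1.5e-03 -1.0e+00]Traceback (most recent call last):
  File "go.py", line 11, in <module>
    print("board pos",(c*d[0]+n*d[1]).round(4),(-n*d[0]+c*d[1]).round(4),t[2].round(4),"t",s["time"],"F",s["contact_force"].round(1),s["grip_width"].round(4),s["finger_force"])
                                                                                                                                     ^^^^^^^^^^^^^^^^^^^^^
AttributeError: 'float' object has no attribute 'round'
```

```bash
sed -i 's/s\["grip_width"\].round(4)/round(s["grip_width"],4)/' go.py
```

shift_gripper(plan=[[[0.094, -0.62, -0.59, 0, -0.4], [0.094, -0.62, -0.59, 0, -0.4], [0.094, -0.62, -0.59, 0, -0.4], [0.094, -0.62, -0.59, 0, -0.4], [0.094, -0.62, -0.59, 0, -0.4], [0.094, -0.62, -0.59, 0, -0.4], [0.094, -0.62, -0.59, 0, -0.4], [0.094, -0.62, -0.59, 0, -0.4], [0.094, -0.62, -0.59, 0, -0.4], [0.094, -0.62, -0.59, 0, -0.4], [0.094, -0.62, -0.59, 0, -0.4], [0.094, -0.62, -0.59, 0, -0.4]]])

```text
time: 1.3
tool_pos: [0.4895, 0.0697, 0.2053]
ee_rot: [-0.0, -0.022, 1.0, 0.0]
contact_force: [1.1, 0.5, -0.1]
grip_width: 0.094
finger_force: 0.0
```

```bash
python3 go.py .05 -.087 .12 90
```

```text
goal [ 0.6085 -0.1662  0.12  ] shift [-0.1083 -0.241   0.0852]
turn 0.0001 tilt z [-1.e-04  2.e-04 -1.e+00]
board pos -0.0583 0.154 0.2053 t 1.3 F [ 1.1  0.5 -0.1] 0.094 0.0
```

shift_gripper(plan=[[[0.094, -0.1, -0.23, 0, 0], [0.094, -0.1, -0.23, 0, 0], [0.094, -0.1, -0.23, 0, 0], [0.094, -0.1, -0.23, 0, 0], [0.094, -0.1, -0.23, 0, 0], [0.094, -0.1, -0.23, 0, 0], [0.094, -0.1, -0.23, 0, 0], [0.094, -0.1, -0.23, 0, 0]]])

```text
time: 2.1
tool_pos: [0.599, -0.1526, 0.205]
ee_rot: [-0.0, -0.023, 1.0, 0.0]
contact_force: [1.2, -0.3, -0.8]
grip_width: 0.0934
finger_force: 0.0
```

```bash
python3 go.py .05 -.087 .12 90
```

Run:
```python
from h import *
c=cams.calibration("wrist"); im=cams.grab_frame("wrist")
p=np.load("pose.npy")
from fit import W
im=im[:,:,::-1].copy()
for P in ((.05,p[3]-.025,.067),(.05,p[3]+.025,.067),(.05,p[3],.067),(-.06,0,.092),(p[4],.04,.052),(0,0,.06),(.05,0,.067)):
    u=proj(c,W(p,P))[0]; print(P,u.round(1))
    if 0<u[0]<512 and 0<u[1]<384: cv2.circle(im,tuple(int(v) for v in u.round()),3,(0,0,255),1)
cv2.imwrite("pics/w1.png",cv2.convertScaleAbs(cv2.resize(im,(800,600)),alpha=1.5))
```

```text
goal [ 0.6085 -0.1662  0.12  ] shift [-0.0089 -0.0141  0.085 ]
turn 0.0011 tilt z [-1.e-03  7.e-04 -1.e+00]
board pos 0.0411 -0.073 0.205 t 2.1 F [ 1.2 -0.3 -0.8] 0.0934 0.0
(0.05, np.float64(-0.11204823595347085), 0.067) [211.9 190.8]
(0.05, np.float64(-0.062048235953470844), 0.067) [263.7 190.9]
(0.05, np.float64(-0.08704823595347085), 0.067) [237.8 190.9]
(-0.06, 0, 0.092) [342.6  68.2]
(np.float64(-0.11257182541075744), 0.04, 0.052) [379.7  10.4]
(0, 0, 0.06) [329.5 138.2]
(0.05, 0, 0.067) [328.  191.1]
```

View pics/w1.png

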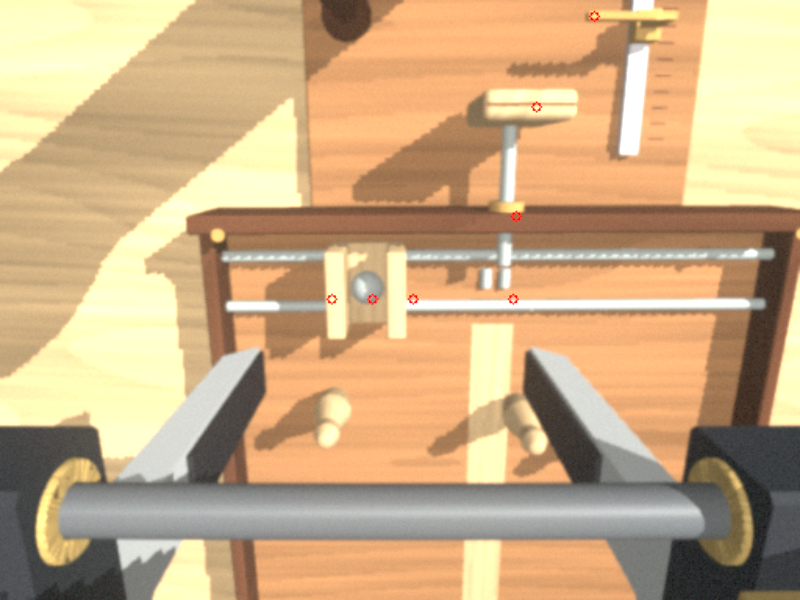

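The wrist view shows the pull line at (531,104), the tip at (591,15) and the carriage top centre at about (367,293). These are within 2–4 mm of the predictions, so I'll shift the board by −2 mm in y and −1 mm in x.

Run:
```python
import numpy as np; p=np.load("pose.npy"); p[0]-=.001;p[1]-=.002; np.save("pose.npy",p)
```

```bash
python3 go.py .049 -.087 .044 90
```

```text
goal [ 0.6065 -0.1682  0.044 ] shift [-0.0068 -0.0164  0.1613]
turn 0.0017 tilt z [-6.e-04  4.e-04 -1.e+00]
board pos 0.0423 -0.0707 0.2053 t 2.15 F [-0.4 -0.3 -0.2] 0.0942 0.0
```

shift_gripper(plan=[[[0.094, -0.007, -0.0165, 0.05, 0], [0.094, -0.007, -0.0165, 0.08, 0], [0.094, -0.007, -0.0165, 0.12, 0], [0.094, -0.007, -0.0165, 0.161, 0], [0.094, -0.007, -0.0165, 0.161, 0], [0.045, -0.007, -0.0165, 0.161, 0], [0.045, -0.007, -0.0165, 0.161, 0], [0.045, -0.007, -0.0165, 0.161, 0], [0.045, -0.007, -0.0165, 0.161, 0]]], grip_n=15)

```text
time: 3.05
tool_pos: [0.6085, -0.1702, 0.0467]
ee_rot: [0.002, -0.023, 1.0, -0.001]
contact_force: [0.4, 0.4, -0.3]
grip_width: 0.0655
finger_force: 0.0
```

```bash
python3 go.py .049 0 .044 90
```

```text
goal [ 0.6026 -0.0813  0.044 ] shift [0.0019 0.0891 0.0025]
turn 0.0005 tilt z [ 0.0032 -0.0016 -1.    ]
board pos 0.0509 -0.0891 0.0467 t 3.05 F [ 0.4  0.4 -0.3] 0.0655 0.0
```

shift_gripper(plan=[[[0.045, 0, 0, 0, 0], [0.045, 0, 0, 0, 0], [0.045, 0, 0, 0, 0], [0.045, 0, 0, 0, 0], [0.045, 0, 0, 0, 0]]], grip_n=15)

```text
time: 3.55
tool_pos: [0.6075, -0.1699, 0.045]
ee_rot: [0.0, -0.023, 1.0, -0.0]
contact_force: [-1.4, 0.8, 5.1]
grip_width: 0.0498
finger_force: 15.0
```

```bash
python3 go.py .049 0 .044 90
```

```text
goal [ 0.6026 -0.0813  0.044 ] shift [0.001  0.0887 0.001 ]
turn 0.0005 tilt z [ 5.e-04 -4.e-04 -1.e+00]
board pos 0.05 -0.0887 0.045 t 3.55 F [-1.4  0.8  5.1] 0.0498 14.99768927693367
```

shift_gripper(plan=[[[0.045, 0, 0.02, 0, 0], [0.045, 0, 0.04, 0, 0], [0.045, 0, 0.06, 0, 0], [0.045, 0, 0.07, 0, 0], [0.045, 0, 0.08, 0, 0], [0.045, 0, 0.089, 0, 0], [0.045, 0, 0.089, 0, 0], [0.045, 0, 0.089, 0, 0], [0.045, 0, 0.089, 0, 0]]], grip_n=20)

```text
time: 4.45
tool_pos: [0.6029, -0.0797, 0.045]
ee_rot: [-0.0, -0.023, 1.0, 0.0]
contact_force: [-3.5, 0.2, 7.5]
grip_width: 0.0499
finger_force: 20.0
```

```bash
python3 go.py .049 0 .044 90
```

```text
goal [ 0.6026 -0.0813  0.044 ] shift [ 0.0005 -0.0016  0.001 ]
turn 0.0012 tilt z [-7.e-04  1.e-04 -1.e+00]
board pos 0.0495 0.0016 0.045 t 4.45 F [-3.5  0.2  7.5] 0.0499 19.993234276771545
```

shift_gripper(plan=[[[0.07, 0, 0, 0, 0], [0.07, 0, 0, 0, 0], [0.07, 0, 0, 0, 0], [0.07, 0, 0, 0, 0], [0.07, 0, 0, -0.04, 0], [0.07, 0, 0, -0.08, 0], [0.07, -0.02, 0, -0.12, 0], [0.07, -0.02, 0, -0.12, 0], [0.07, -0.02, 0, -0.12, 0]]])

```text
time: 5.35
tool_pos: [0.6238, -0.08, 0.1652]
ee_rot: [0.001, -0.023, 1.0, -0.0]
contact_force: [-0.2, 0.1, -0.9]
grip_width: 0.0695
finger_force: 0.0
```

```bash
python3 go.py -.06 0 .12 0
```

Run:
```python
from h import *
c=cams.calibration("wrist"); im=cams.grab_frame("wrist"); top=cams.grab_frame("top")
np.save("pics/w2.npy",im)
p=np.load("pose.npy")
from fit import W
im=im[:,:,::-1].copy()
for P in ((.05,-.025,.067),(.05,.025,.067),(.05,0,.067),(-.06,0,.092),(p[4],.04,.052)):
    u=proj(c,W(p,P))[0]; print(P,u.round(1))
    if 0<u[0]<512 and 0<u[1]<384: cv2.circle(im,tuple(int(v) for v in u.round()),3,(0,0,255),1)
cv2.imwrite("pics/w2.png",cv2.convertScaleAbs(cv2.resize(im,(800,600)),alpha=1.3))
```

```text
goal [ 0.4937 -0.0862  0.12  ] shift [ 0.1304 -0.0003  0.045 ]
turn 1.5713 tilt z [ 1.7e-03 -5.0e-04 -1.0e+00]
board pos 0.0703 0.0004 0.1652 t 5.35 F [-0.2  0.1 -0.9] 0.0695 0.0
(0.05, -0.025, 0.067) [222.1 168.9]
(0.05, 0.025, 0.067) [282.4 169. ]
(0.05, 0, 0.067) [252.2 169. ]
(-0.06, 0, 0.092) [252.5  16.6]
(np.float64(-0.11257182541075744), 0.04, 0.052) [305.7 -46.7]
```

View pics/w2.png

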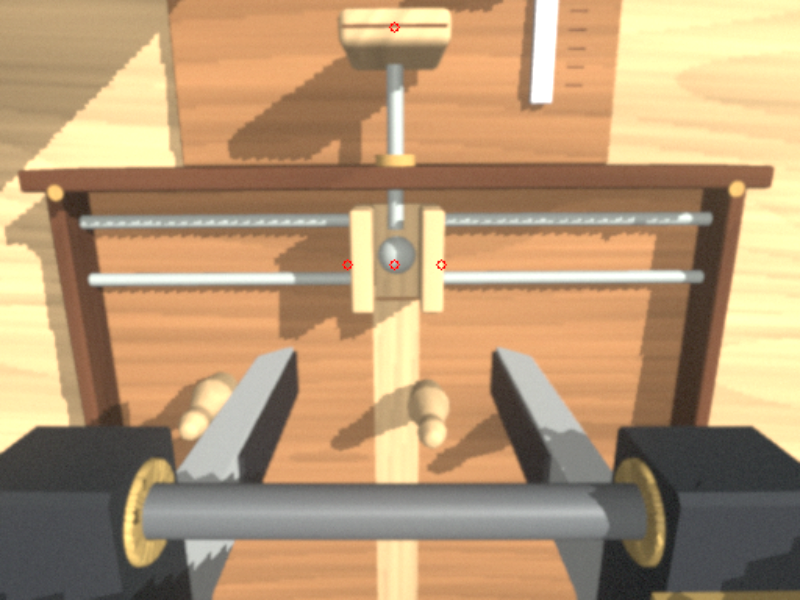

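The carriage is centred at u≈397, in line with the rod and pull at 395–396 (under 1 mm), so it is in the notch. The pull line is where predicted. Next I'll rotate and go to the pull.

shift_gripper(plan=[[[0.055, 0.03, 0, 0, 0.15], [0.055, 0.06, 0, 0, 0.3], [0.055, 0.09, 0, 0, 0.45], [0.055, 0.13, 0, 0, 0.6], [0.055, 0.13, 0, 0, 0.75], [0.055, 0.13, 0, 0, 0.9], [0.055, 0.13, 0, 0, 1.05], [0.055, 0.13, 0, 0, 1.2], [0.055, 0.13, 0, 0, 1.35], [0.055, 0.13, 0, 0, 1.5], [0.055, 0.13, 0, 0, 1.571], [0.055, 0.13, 0, 0, 1.571]]])

```text
time: 6.65
tool_pos: [0.4919, -0.0853, 0.1624]
ee_rot: [-0.002, 0.691, 0.723, -0.001]
contact_force: [0.0, -0.9, -0.1]
grip_width: 0.0555
finger_force: 0.0
```

shift_gripper(plan=[[[0.055, 0, 0, 0, 0], [0.055, 0, 0, 0, 0]]])

```text
time: 6.85
tool_pos: [0.4928, -0.0856, 0.1637]
ee_rot: [-0.001, 0.691, 0.723, -0.0]
contact_force: [-0.1, 0.4, 0.2]
grip_width: 0.0547
finger_force: 0.0
```

```bash
python3 go.py -.06 0 .056 0
```

```text
goal [ 0.4937 -0.0862  0.056 ] shift [-0.0007  0.001   0.1077]
turn 0.0012 tilt z [-1.4e-03  6.0e-04 -1.0e+00]
board pos -0.0608 0.0007 0.1637 t 6.85 F [-0.1  0.4  0.2] 0.0547 0.0
```

Tool y now points along board +x. I'll descend and pinch.

shift_gripper(plan=[[[0.055, -0.001, 0.001, 0.03, 0], [0.055, -0.001, 0.001, 0.06, 0], [0.055, -0.001, 0.001, 0.085, 0], [0.055, -0.001, 0.001, 0.107, 0], [0.055, -0.001, 0.001, 0.107, 0], [0.055, -0.001, 0.001, 0.107, 0], [0.01, -0.001, 0.001, 0.107, 0], [0.01, -0.001, 0.001, 0.107, 0], [0.01, -0.001, 0.001, 0.107, 0], [0.01, -0.001, 0.001, 0.107, 0], [0.01, -0.001, 0.001, 0.107, 0], [0.01, -0.001, 0.001, 0.107, 0]]], grip_n=40)

```text
time: 8.05
tool_pos: [0.4936, -0.0868, 0.0576]
ee_rot: [-0.001, 0.691, 0.723, -0.001]
contact_force: [-5.6, -0.3, 4.6]
grip_width: 0.016
finger_force: 40.0
```

shift_gripper(plan=[[[0.01, 0, 0, 0, 0], [0.01, 0, 0, 0, 0], [0.01, 0, 0, 0, 0]]])

```text
time: 8.35
tool_pos: [0.4936, -0.0868, 0.0576]
ee_rot: [-0.001, 0.691, 0.723, -0.001]
contact_force: [-5.3, -0.2, 5.0]
grip_width: 0.0158
finger_force: 40.0
```

```bash
python3 go.py -.1126 0 .056 0
```

```text
goal [ 0.4411 -0.0886  0.056 ] shift [ 0.0007 -0.0525  0.0018]
turn 0.0011 tilt z [-2.3e-03 -1.0e-04 -1.0e+00]
board pos -0.0601 -0.0006 0.0576 t 8.35 F [-5.3 -0.2  5. ] 0.0158 40.001075863838196
```

shift_gripper(plan=[[[0.01, 0, -0.01, 0, 0], [0.01, 0, -0.02, 0, 0], [0.01, 0, -0.03, 0, 0], [0.01, 0, -0.04, 0, 0], [0.01, 0, -0.048, 0, 0], [0.01, 0, -0.0525, 0, 0], [0.01, 0, -0.0525, 0, 0], [0.01, 0, -0.0525, 0, 0], [0.01, 0, -0.0525, 0, 0], [0.01, 0, -0.0525, 0, 0]]], grip_n=40)

```text
time: 9.35
tool_pos: [0.4426, -0.0894, 0.0577]
ee_rot: [0.002, 0.691, 0.723, 0.001]
contact_force: [7.8, -0.1, -3.9]
grip_width: 0.0159
finger_force: 40.0
```

```bash
python3 go.py -.1126 0 .056 0
```

Run:
```python
from h import *
a=cams.grab_frame("top")[:,:,::-1]; b=cams.grab_frame("scene")[:,:,::-1];w=cams.grab_frame("wrist")[:,:,::-1]
A=cv2.resize(a[165:265,310:440],(520,400),interpolation=cv2.INTER_CUBIC)
B=cv2.resize(b[150:275,60:240],(576,400),interpolation=cv2.INTER_CUBIC)[:,:280*2]
im=np.zeros((600,800,3),np.uint8); im[:300,:390]=cv2.resize(A,(390,300)); im[:300,395:800]=cv2.resize(B,(405,300)); im[300:,:400]=cv2.resize(w,(400,300)); 
cv2.imwrite("pics/f1.png",cv2.convertScaleAbs(im,alpha=1.5))
```

```text
goal [ 0.4411 -0.0886  0.056 ] shift [ 0.0009 -0.0015  0.0017]
turn -0.0001 tilt z [ 3.6e-03 -9.0e-04 -1.0e+00]
board pos -0.1111 -0.0009 0.0577 t 9.35 F [ 7.8 -0.1 -3.9] 0.0159 40.01471221446991
```

View pics/f1.png

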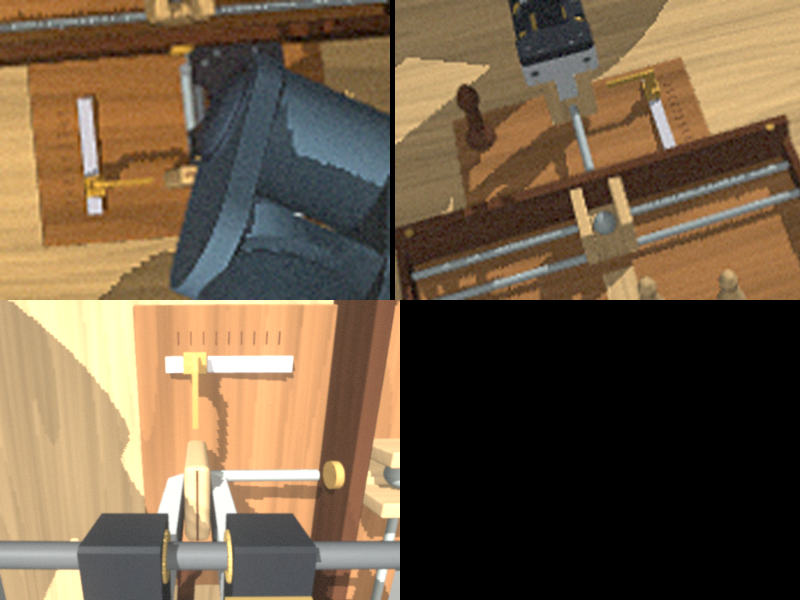

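The wrist view (lower left) shows the pull's line at u≈197 and the brass finger at 195, so the pull is about 1.5 mm short. The carriage is still in line with the rod. I'll nudge the pull, let it settle and hand in.

shift_gripper(plan=[[[0.01, 0, -0.0012, 0, 0], [0.01, 0, -0.0012, 0, 0], [0.01, 0, -0.0012, 0, 0], [0.01, 0, -0.0012, 0, 0], [0.01, 0, -0.0012, 0, 0], [0.01, 0, -0.0012, 0, 0]]], grip_n=40)

```text
time: 10.1
tool_pos: [0.4415, -0.0895, 0.0577]
ee_rot: [0.002, 0.691, 0.723, 0.001]
contact_force: [8.4, -0.3, -4.9]
grip_width: 0.0159
finger_force: 40.0
```

```bash
python3 go.py -.1126 0 .056 0 && python3 -c "
from cell import robot, cams, telemetry; print(robot.sign_off())"
```

```text
goal [ 0.4411 -0.0886  0.056 ] shift [ 0.0009 -0.0003  0.0017]
turn -0.0001 tilt z [ 0.0037 -0.001  -1.    ]
board pos -0.1123 -0.0009 0.0577 t 10.1 F [ 8.4 -0.3 -4.9] 0.0159 40.014907121658325
the job is handed in; nothing more can be done
None
```

I handed the job in at about 10 s: the carriage is in its notch, and the gripper is holding the pull at the brass marker, by my measurement within about 1 mm, with a 40 N grip; sign-off returned no verdict.

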